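# Size a bangle on the stepped mandrel and sort it

## Robot

A 6-joint arm with a two-finger parallel gripper is mounted at the origin on the work surface. World frame = base frame: x ahead of the robot, y to its left, z up, the work surface at z = 0. Lengths are in mm, angles in rad, forces in N, time in s.
With the tool pointing down it reaches from about 275 to 775 mm from the base axis. Payload 14.6 kg.
Tool frame: the origin (TCP) lies midway between the tips of the shut fingers; the grasp point (between the pads) lies 19 mm behind it (hold_point_z is the distance from the TCP to the grasp point, in mm); z points along the fingers, y is the line along which they close (so a half turn about z gives the same grasp; the last joint's range is limited). The gripper opens to 85 mm and grips with 20 to 120 N. Pads are 22 mm wide; open, the fingers measure 114 mm over their backs; the gripper's body (76 mm by 85 mm) begins 54 mm behind the grasp point. The pads swing forward as they close: fully open they stand 13 mm farther back than shut.
Start: joints at [1.022, 0.263, -0.048, 1.259, 0, 1.415], TCP at [201.447, 484.817, 231.278] pointing down, gripper open.
Joint ranges: [-2.65, 2.65], [-0.89, 1.7], [-1.18, 1.37], [-2.13, 2.11], [-1.35, 1.29], [-3.14, 3.14]. Speed limits (rad/s): [1.89, 1.89, 2.57, 2.79, 3.14, 3.14].

## Interface

Orientations are given as a 3x3 rotation matrix whose columns are the frame's x, y, z axes.
In Python, from cell import read_state, grab_frame, sign_off, hold_point_z gives the robot as it stands.
- The arm moves only by the tool drive_tool, never from a script. Its argument "moves" is a list of rows, each a list of 2 entries, a list of its own where there are three numbers: the shift along the world's x, y, z in mm, then the turn about the world's z in rad. A call has 1 to 5 rows; each row is the pose to reach, as a shift and turn from the pose commanded when the call began; what a row does not reach only later rows make up. A row lasts 1/8 s, in which the tool goes at most 62.5 mm and 10.7 degrees, less where a joint would pass 70% of its speed; a pose out of reach is approached as far as the arm can. A call with a gripper value outside its range is refused whole. "jaw" is the closure, from 0 (fully open) to 1 (shut), set as the call begins (left out, the last holds). The fingers move at their own pace and stop on an object; the grip force is fixed at half the most. Time passes only in rows, so rows that repeat a pose let the fingers close. It gives the time, the measured TCP pose, the force, the opening and the grip force at its end, in the units of the state.
- read_state(): the state, without advancing time (a new reading comes with each control period).
- grab_frame(name): name is "side" or "top" or "wrist"; returns a dict with "image" (480x640x3 uint8, red, green, blue), "vertical_fov" (degrees; the focal length in pixels is half the picture's height over the tangent of half this angle, whatever the lens; pixels are square), "cx", "cy" (the principal point, pixels), "k1" (the pictures are not rectified: a ray, as slopes to the right and down, at radius r is drawn at 1 + k1 r^2 times it, then the intrinsics apply), "cam_to_world" (4x4, takes a point from camera to world coordinates); the wrist camera has in their place "mount" (4x4, takes a point from camera to tool coordinates, whose origin is the TCP and whose axes are the flange's). Camera axes: x right, y down, z forward; pixel columns grow to the right and rows downward; lengths in mm; the calibration is good to about 2 mm. A picture is of the moment at which its call begins: read the wrist's pose just before it. There is no depth.
- sign_off(): hands the job in; it is judged then, once.
The state is a dict: "time": time; "joint_pos": joint angles; "dq": joint speeds; "joint_torque": joint torques, N m; "position": TCP position; "ee_rot": TCP orientation; "contact_force": force on the tool from outside, world axes, zero at the start; "ft_torque": the same for the moment, N m; "finger_gap": finger opening in mm; "grip_force": force on a finger pad.
Only numpy, scipy, OpenCV 4.12 (cv2) and the standard library are available. Lean on these libraries where they do the work, as an engineer would, in place of code of your own. Each camera call takes 0.05 s, during which the arm holds its last target. There are 200 camera calls.

## Task

Size the bangle that lies on the grey pad: slide it level down the upright stepped mandrel until it stops, and hold it down there for about a second with a light but definite push of some 5 to 10 N (never more than 25 N, which would stretch it). The painted band just above the seated bangle gives its size: take it off, set it down flat near the middle of the tray lined with that colour, and let go. Leave the other two bangles on their black mat, the hammer and the tumbler as they are.

Things in the scene. Friction and masses are not known exactly. Their poses are not given: they have to be found in the camera images.
- pad: Thin grey felt pad, 100 x 100 mm, 2 mm thick, fixed; the bangle to be sized lies on it, within about 10 mm of its middle. Origin: centre of its underside (on the bench).
- bangle_a: Brass bangle blank, a plain flat ring: outside diameter 58 mm, 9 mm high, 40 to 140 g. All three bangles have this same outside, each has a different bore (40, 46 or 52 mm, wall 9, 6 or 3 mm); which one this is, is not told and changes place from start to start. Origin: centre of its underside, z along the bangle's axis.
- bangle_b: Brass bangle blank, a plain flat ring: outside diameter 58 mm, 9 mm high, 40 to 140 g. All three bangles have this same outside, each has a different bore (40, 46 or 52 mm, wall 9, 6 or 3 mm); which one this is, is not told and changes place from start to start. Origin: centre of its underside, z along the bangle's axis.
- bangle_c: Brass bangle blank, a plain flat ring: outside diameter 58 mm, 9 mm high, 40 to 140 g. All three bangles have this same outside, each has a different bore (40, 46 or 52 mm, wall 9, 6 or 3 mm); which one this is, is not told and changes place from start to start. Origin: centre of its underside, z along the bangle's axis.
- mandrel: Upright stepped steel bangle mandrel, 90 mm high, screwed to the bench, rigid; round foot plate 100 mm across, 12 mm high. Origin: centre of its underside, z up along its axis. It thickens downwards in tapered steps with 45 degree shoulders: nose 26 mm across, then the red, the yellow and the blue step, then 56 mm down to the foot. Each step has a 4 mm painted band at its upper end.
- red_stop (a point): On the mandrel's axis, 69.7 mm above the bench: where the underside of a 40 mm bore stops, on the shoulder below the red step. Red step: 37 to 39 mm across, 82 to 70 mm above the bench, red band 78 to 82 mm. A bangle slides freely over smaller steps; 0.7 mm play all round on its own.
- yellow_stop (a point): On the mandrel's axis, 54.7 mm above the bench: where the underside of a 46 mm bore stops, on the shoulder below the yellow step. Yellow step: 43 to 45 mm across, 68 to 55 mm above the bench, yellow band 64 to 68 mm.
- blue_stop (a point): On the mandrel's axis, 39.4 mm above the bench: where the underside of a 52 mm bore stops, on the shoulder below the blue step. Blue step: 49 to 51 mm across, 53 to 40 mm above the bench, blue band 49 to 53 mm.
- tray_red: Low square wooden tray lined with red felt, for bangles of the red size: outside 118 x 118 mm, 10 mm high, walls and floor 3 mm, fixed on the sorting board. Origin: centre of its underside, 10 mm above the bench (inner floor 13 mm, rim 20 mm above the bench), sides along its x and y. The three trays change places from start to start.
- tray_yellow: Low square wooden tray lined with yellow felt, for bangles of the yellow size: outside 118 x 118 mm, 10 mm high, walls and floor 3 mm, fixed on the sorting board. Origin: centre of its underside, 10 mm above the bench (inner floor 13 mm, rim 20 mm above the bench), sides along its x and y. The three trays change places from start to start.
- tray_blue: Low square wooden tray lined with blue felt, for bangles of the blue size: outside 118 x 118 mm, 10 mm high, walls and floor 3 mm, fixed on the sorting board. Origin: centre of its underside, 10 mm above the bench (inner floor 13 mm, rim 20 mm above the bench), sides along its x and y. The three trays change places from start to start.
- board: Wooden sorting board, 130 x 376 mm, 10 mm thick, fixed on the bench; carries the three trays in a row along its y, 122 mm apart. Origin: centre of its underside.
- hammer: Bystander: hammer with a wooden handle, 240 mm long, 26 mm high, lying along its x. Origin: under the middle of its length.
- tumbler: Bystander: drinking glass, 68 mm across at the rim, 90 mm high. Origin: centre of its underside.
There are look-alikes about, which are no part of the job. Leave any purple or turquoise look-alike of the bangle_b alone.

How it is judged:
By the outcome, as a careful person would: the job done as asked, in the order asked, and still so for the second after the job is handed in, with the robot touching nothing.
It also fails if it takes over 53 s, if anything falls off the work surface, if the arm or the gripper's body presses on something with over 40 N, if the wrist force passes 120 N, or if a joint passes its speed limit or range.

## Working session

There is one attempt and no reset: what is moved stays moved. The work goes in short steps, Python scripts to look and compute and a tool call to move; the robot and the scene stay as the last step left them, time stands still between calls to the robot, and variables do not carry over. Pictures are saved under pics/ and viewed, at most 11 in all, crops included, and the job is handed in when it is done.

Besides the shell and the picture viewer there is one more tool, called after "Emit:" in YAML: its name, and indented under it one key for each argument. drive_tool: Moves the arm, as the interface text tells. Its arguments: {"type":"object","properties":{"moves":{"type":"array","items":{"type":"array"}},"jaw":{"type":"number"}},"required":["moves"]}

```bash
mkdir -p pics
cat > h.py <<'E'
import numpy as np, cv2
from cell import *
def snap(n, f=None):
    s=read_state(); fr=grab_frame(n)
    if 'cam_to_world' in fr: T=np.array(fr['cam_to_world'])
    else:
        W=np.eye(4); W[:3,:3]=s['ee_rot']; W[:3,3]=s['position']; T=W@np.array(fr['mount'])
    fr['T']=T
    if f: cv2.imwrite(f,fr['image'][:,:,::-1])
    return fr
def ray(fr,uv):
    f=240/np.tan(np.radians(fr['vertical_fov'])/2); k=fr['k1']
    K=np.array([[f,0,fr['cx']],[0,f,fr['cy']],[0,0,1]])
    d=(np.atleast_2d(uv).astype(float)-[fr['cx'],fr['cy']])/f
    p=d.copy()
    for _ in range(30): p=d/(1+k*(p**2).sum(1,keepdims=True))
    R=fr['T'][:3,:3]; return fr['T'][:3,3], np.c_[p,np.ones(len(p))]@R.T
def onz(fr,uv,z):
    o,d=ray(fr,uv); return o+d*((z-o[2])/d[:,2])[:,None]
E
python3 - <<'E'
from h import *
a=snap('top','pics/top.png'); b=snap('side','pics/side.png')
for f in(a,b): print(f['vertical_fov'],f['cx'],f['cy'],f['k1'],f['T'].round(2).tolist())
print(read_state()['ee_rot'],hold_point_z)
E
```

```text
55.58323127458766 317.0337775536322 232.74068082239702 -0.03697416665012514 [[0.02, -1.0, 0.05, 480.48], [-1.0, -0.02, 0.01, 65.97], [-0.01, -0.05, -1.0, 1121.98], [0.0, 0.0, 0.0, 1.0]]
52.5368418560671 318.9682228490424 234.3040062151877 0.031921056963175015 [[-0.88, -0.32, 0.34, 183.47], [-0.47, 0.63, -0.62, 719.33], [-0.01, -0.7, -0.71, 830.74], [0.0, 0.0, 0.0, 1.0]]
[[-9.23476114e-01  3.83655605e-01 -4.94817970e-04]
 [ 3.83655872e-01  9.23475889e-01 -6.73439536e-04]
 [ 1.98583613e-04 -8.11745146e-04 -9.99999651e-01]] 18.700000000000003
```

View pics/top.png

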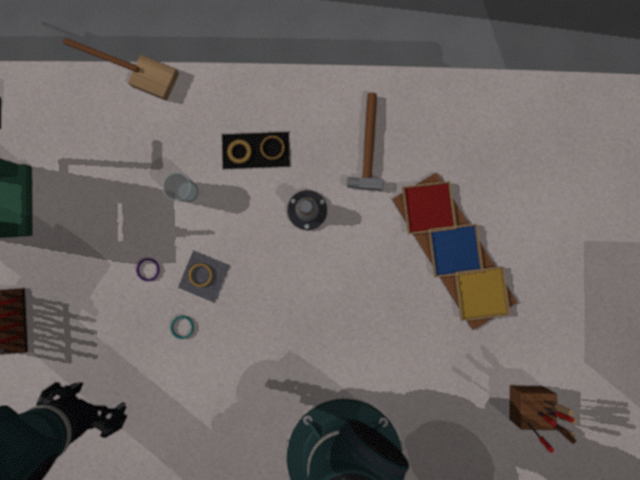

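View pics/side.png

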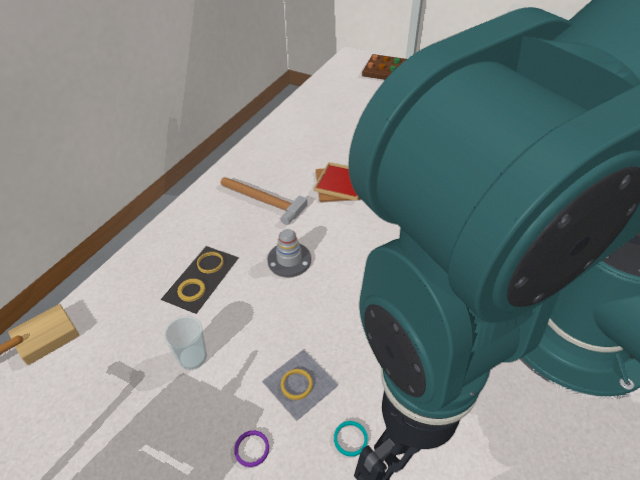

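Top view: the bangle is on its pad at (201,275) and the mandrel at (307,210). Trays are red (429,208), blue (456,250) and yellow (483,293). The two spare bangles are at (238,151) and (272,148). In the side view the arm hides the blue and yellow trays.

Run:
```python
from h import *
f=snap('top'); im=f['image']; hsv=cv2.cvtColor(im,cv2.COLOR_RGB2HSV)
def blobs(m,lo=60):
    n,l,st,c=cv2.connectedComponentsWithStats(m.astype(np.uint8)); return [(st[i,4],c[i],l==i) for i in range(1,n) if st[i,4]>lo]
H,S,V=[hsv[...,i].astype(int) for i in range(3)]
def roi(m,u,v,r):
    z=np.zeros_like(m);z[v-r:v+r,u-r:u+r]=m[v-r:v+r,u-r:u+r];return z
for n,u,v,r in(('A',201,275,18),('B',238,151,16),('C',272,148,16)):
    m=roi((S>90)&(H>10)&(H<35),u,v,r); ys,xs=np.nonzero(m)
    cs,hi=cv2.findContours(m.astype(np.uint8),cv2.RETR_CCOMP,cv2.CHAIN_APPROX_NONE)
    e=[cv2.fitEllipse(c) for c in cs if len(c)>15]
    print(n,m.sum(),[(np.round(q[0],1),np.round(q[1],1)) for q in e], [onz(f,q[0],11).round(1) for q in e])
m=roi((V<75),307,210,24);c=max(cv2.findContours(m.astype(np.uint8),0,1)[0],key=len);q=cv2.minEnclosingCircle(c);print('foot',q,onz(f,q[0],12).round(1))
for n,mm in(('red',((H<6)|(H>174))&(S>150)),('blue',(H>100)&(H<125)&(S>120)),('yel',(H>20)&(H<32)&(S>120))):
    m=roi(mm,456,250,70)
    b=max(blobs(m),key=lambda t:t[0]);c=cv2.findContours(b[2].astype(np.uint8),0,1)[0][0];q=cv2.minAreaRect(c);P=onz(f,cv2.boxPoints(q),13)
    print(n,q,onz(f,b[1],13).round(1),P[:,:2].round(0).tolist())
m=roi((V<130)&(S<60),203,276,32);q=cv2.minAreaRect(np.argwhere(m)[:,::-1].astype(np.float32));print('pad',q,onz(f,q[0],2).round(1))
```

```text
A 196 [(array([200.3, 274.7]), array([22.9, 23.1])), (array([200.3, 274.6]), array([18.7, 19. ]))] [array([[429.8, 359.1,  11. ]]), array([[430.1, 359.1,  11. ]])]
B 428 [(array([238.7, 151. ]), array([25.1, 25.6])), (array([238.7, 151. ]), array([12.8, 13.8]))] [array([[737.4, 275.3,  11. ]]), array([[737.2, 275.3,  11. ]])]
C 339 [(array([271.9, 147.1]), array([25.6, 26. ])), (array([271.9, 147.2]), array([17.5, 18.4]))] [array([[748.9, 193.4,  11. ]]), array([[748.6, 193.3,  11. ]])]
foot ((307.2105407714844, 209.7894744873047), 20.220823287963867) [[595.  101.9  12. ]]
red ((428.5000305175781, 207.0), (43.6140251159668, 43.15145492553711), 82.40535736083984) [[ 609.3 -194.6   13. ]] [[654.0, -135.0], [671.0, -240.0], [565.0, -255.0], [548.0, -150.0]]
blue ((455.15997314453125, 250.1199951171875), (42.42640686035156, 42.42640686035156), 81.8698959350586) [[ 505.1 -261.3   13. ]] [[548.0, -202.0], [565.0, -305.0], [463.0, -320.0], [446.0, -218.0]]Traceback (most recent call last):
  File "<stdin>", line 16, in <module>
ValueError: max() iterable argument is empty
```

Emit:
drive_tool:
  moves:
    - [[50,-26,-10],0.12]
    - [[100,-52,-20],0.24]
    - [[150,-78,-30],0.36]
    - [[200,-105,-40],0.47]
    - [[228,-126,-51],0.535]
  jaw: 0

```text
time: 0.78
position: [431.5, 357.4, 179.6]
ee_rot: [[-0.99, -0.142, -0.0], [-0.142, 0.99, -0.0], [0.0, -0.0, -1.0]]
contact_force: [0.6, 0.5, -0.3]
finger_gap: 85.0
grip_force: 0.0
```

Emit:
drive_tool:
  moves:
    - [[0,0,0],0]
    - [[0,0,0],0]
    - [[0,0,0],0]

```text
time: 1.15
position: [428.7, 359.5, 180.6]
ee_rot: [[-0.99, -0.141, 0.0], [-0.141, 0.99, 0.0], [-0.0, 0.0, -1.0]]
contact_force: [-0.1, 0.4, -0.1]
finger_gap: 85.2
grip_force: 0.0
```

Run:
```python
from h import *
f=snap('wrist','pics/w1.png'); s=read_state(); print(s['time'],s['position'],s['ee_rot'],s['contact_force'],f['mount'],f['vertical_fov'],f['k1'])
```

```text
1.2 [428.77959321 359.5015401  180.64437398] [[-9.89908076e-01 -1.41710480e-01  3.75718047e-04]
 [-1.41710358e-01  9.89908109e-01  3.32424385e-04]
 [-4.19034360e-04  2.75826444e-04 -9.99999874e-01]] [ 0.03050817  0.24773315 -0.12879074] [[ 5.90337703e-04 -9.59740813e-01 -2.80886495e-01  7.16730911e+01]
 [ 9.99999748e-01  4.55808533e-04  5.44275015e-04  3.83520339e-01]
 [-3.94332484e-04 -2.80886746e-01  9.59740840e-01 -1.42637655e+02]
 [ 0.00000000e+00  0.00000000e+00  0.00000000e+00  1.00000000e+00]] 69.4419232584257 -0.06629445605944617
```

View pics/w1.png

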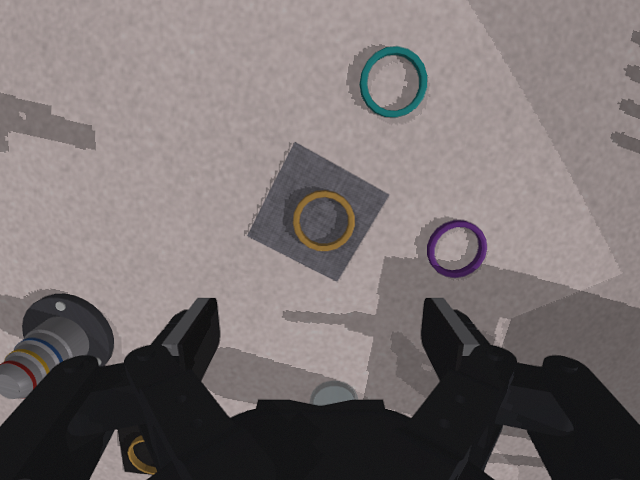

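The wrist view has the bangle at (324,221), with the fingers clear of it. The purple and turquoise rings are at (457,249) and (394,82), far enough away. I'll measure the bangle more exactly.

```bash
cat >> h.py <<'E'
def circ(P):
    A=np.c_[2*P[:,:2],np.ones(len(P))]; s=np.linalg.lstsq(A,(P[:,:2]**2).sum(1),rcond=None)[0]
    return s[:2],np.sqrt(s[2]+s[:2]@s[:2])
def ring(fr,m,z,part=1):
    """outer top edge from the far side from the camera; inner top edge from near side"""
    cs,hi=cv2.findContours(m.astype(np.uint8),cv2.RETR_CCOMP,cv2.CHAIN_APPROX_NONE)
    out=[]
    for c,h in zip(cs,hi[0]):
        if len(c)<60: continue
        P=onz(fr,c[:,0],z)[:,:2]; c0,_=circ(P); d=c0-fr['T'][:2,3]; d/=np.linalg.norm(d)
        s=(P-c0)@d*(1 if h[3]<0 else -1)
        out.append(('out' if h[3]<0 else 'in',c0.round(1),*[np.round(x,1) for x in circ(P[s>-3])]))
    return out
def gold(fr):
    hsv=cv2.cvtColor(fr['image'],cv2.COLOR_RGB2HSV).astype(int); return (hsv[...,1]>110)&(hsv[...,0]>10)&(hsv[...,0]<35)
E
python3 - <<'E'
from h import *
f=snap('wrist'); m=gold(f); z=np.zeros_like(m); z[170:275,270:380]=m[170:275,270:380]
for r in ring(f,z,11): print(r)
print(read_state()['position'],f['T'][:3,3])
E
```

```text
('out', array([429.1, 363.3]), array([429.1, 363.3]), np.float64(28.2))
('in', array([428.7, 363.2]), array([429.1, 363.2]), np.float64(23.0))
[428.81293819 359.43085763 180.59829654] [357.7219426  349.67705063 323.25212274]
```

Emit:
drive_tool:
  moves:
    - [[0,3,-50],0]
    - [[0,3,-100],0]
    - [[0,3,-120],0]
    - [[0,3,-120],0]
    - [[0,3,-120],0]

```text
time: 1.88
position: [429.8, 362.4, 61.4]
ee_rot: [[-0.99, -0.141, 0.001], [-0.141, 0.99, 0.001], [-0.001, 0.001, -1.0]]
contact_force: [-0.2, -0.4, -0.4]
finger_gap: 85.4
grip_force: 0.0
```

Run:
```python
from h import *
f=snap('wrist','pics/w2.png'); m=gold(f); 
n,l,st,c=cv2.connectedComponentsWithStats(m.astype(np.uint8)); i=1+st[1:,4].argmax(); print(st[i],c[i])
for r in ring(f,l==i,11): print(r)
print(read_state()['position'])
```

```text
[ 273  215   96   93 2947] [320.70376654 262.90872073]
('out', array([428.7, 363.2]), array([429.3, 363.3]), np.float64(28.1))
('in', array([427.7, 363.1]), array([428.7, 363.2]), np.float64(22.6))
[430.00601751 362.41054888  61.59881445]
```

View pics/w2.png

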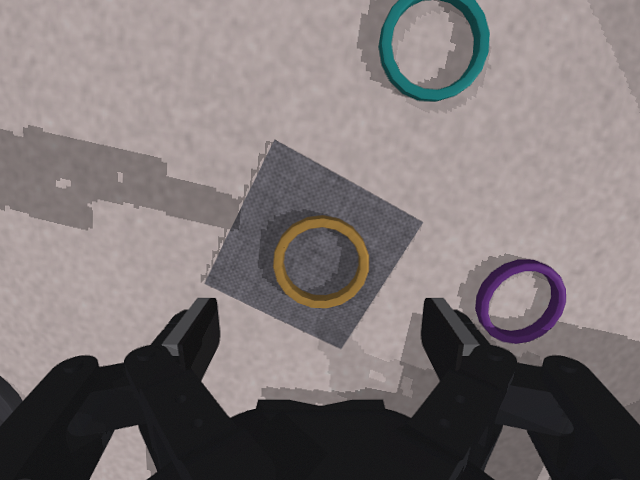

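The bangle is at (321,263), centred between the fingers to within 1 mm, and its bore looks like 46 mm. Next I lower onto it and close.

Emit:
drive_tool:
  moves:
    - [[-1,1,-40],0]
    - [[-1,1,-61],0]
    - [[-1,1,-61],0]
    - [[-1,1,-61],0]

```text
time: 2.42
position: [429.2, 363.3, 0.7]
ee_rot: [[-0.99, -0.141, 0.002], [-0.141, 0.99, 0.001], [-0.002, 0.001, -1.0]]
contact_force: [0.4, 0.2, 0.5]
finger_gap: 85.4
grip_force: 0.0
```

Emit:
drive_tool:
  moves:
    - [[0,0,0],0]
    - [[0,0,0],0]
    - [[0,0,0],0]
    - [[0,0,0],0]
    - [[0,0,0],0]
  jaw: 1

```text
time: 3.05
position: [429.0, 363.1, 0.9]
ee_rot: [[-0.99, -0.14, 0.002], [-0.14, 0.99, 0.001], [-0.002, 0.001, -1.0]]
contact_force: [-4.2, -4.0, 21.5]
finger_gap: 54.8
grip_force: 59.0
```

Emit:
drive_tool:
  moves:
    - [[0,0,0],0]
    - [[0,0,0],0]
    - [[0,0,0],0]

```text
time: 3.42
position: [428.9, 363.1, 0.9]
ee_rot: [[-0.99, -0.141, 0.002], [-0.141, 0.99, 0.001], [-0.002, 0.001, -1.0]]
contact_force: [-4.6, -2.6, 20.7]
finger_gap: 54.7
grip_force: 59.0
```

Run:
```python
from h import *
f=snap('wrist','pics/w3.png'); s=read_state(); print(s['time'],s['position'],s['finger_gap'],s['contact_force'])
```

```text
3.475 [428.980382   363.08186773   0.92980902] 55.01035571456467 [-5.53867664 -3.33495049 20.70345437]
```

View pics/w3.png

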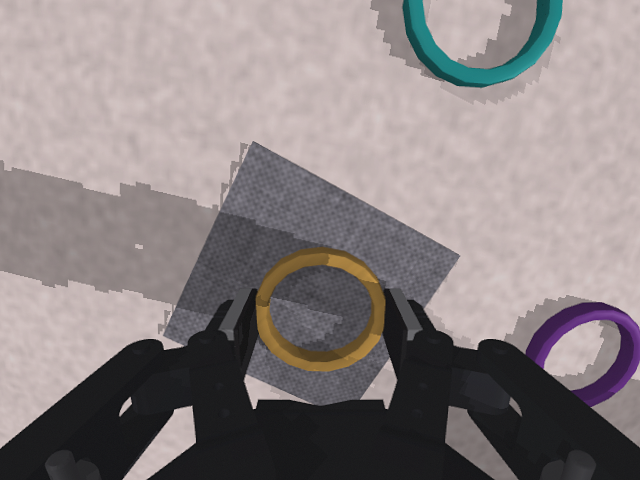

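The bangle sits between the pads at (321,310). The opening reads 55 mm instead of 58, so I'll lift a little and check the hold.

Emit:
drive_tool:
  moves:
    - [[0,0,1],0]
    - [[0,0,3],0]
    - [[0,0,10],0]
    - [[0,0,40],0]
    - [[0,0,40],0]

```text
time: 4.1
position: [429.5, 363.5, 41.3]
ee_rot: [[-0.99, -0.141, 0.003], [-0.141, 0.99, 0.002], [-0.003, 0.001, -1.0]]
contact_force: [0.6, -0.2, -0.1]
finger_gap: 54.6
grip_force: 63.6
```

Run:
```python
from h import *
f=snap('wrist'); s=read_state(); print(s['time'],s['position'],s['finger_gap'],s['contact_force'])
g=snap('side')
a=f['image'][200:440,200:440]; b=g['image'][320:480,210:450]
cv2.imwrite('pics/w4.png',np.hstack([cv2.resize(a,(400,400)),cv2.resize(b,(400,400))])[:,:,::-1])
```

```text
4.15 [428.94853499 363.13484828  40.10024199] 54.794086167585924 [-0.39198275 -0.73936414 -1.82321642]
```

View pics/w4.png

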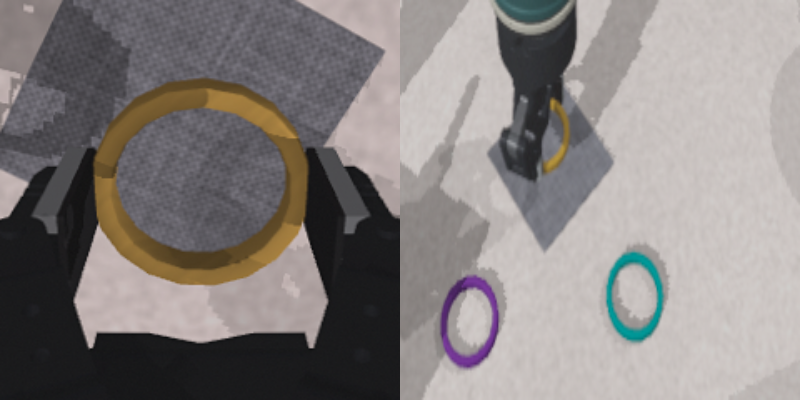

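Emit:
drive_tool:
  moves:
    - [[0,0,50],0]
    - [[30,-30,90],0]
    - [[70,-70,110],0]
    - [[110,-110,120],0]
    - [[150,-148,120],0]

```text
time: 4.82
position: [579.7, 213.4, 159.3]
ee_rot: [[-0.99, -0.141, 0.0], [-0.141, 0.99, 0.0], [-0.0, 0.0, -1.0]]
contact_force: [-0.1, 1.1, -0.1]
finger_gap: 54.8
grip_force: 64.1
```

Emit:
drive_tool:
  moves:
    - [[40,-40,0],0]
    - [[80,-80,0],0]
    - [[106,-105,0],0]
    - [[106,-105,0],0]
    - [[106,-105,0],0]

```text
time: 5.45
position: [683.8, 110.1, 158.4]
ee_rot: [[-0.99, -0.141, -0.002], [-0.141, 0.99, 0.0], [0.002, 0.0, -1.0]]
contact_force: [-0.4, 1.0, -0.5]
finger_gap: 54.6
grip_force: 64.0
```

Run:
```python
from h import *
s=read_state(); print(s['time'],s['position'],s['finger_gap'],s['contact_force'])
f=snap('wrist','pics/w5.png')
z=s['position'][2]+1.1
m=gold(f); m[:220]=0
n,l,st,c=cv2.connectedComponentsWithStats(m.astype(np.uint8)); i=1+st[1:,4].argmax(); print(st[i],c[i])
for r in ring(f,l==i,z+9): print(r)
```

```text
5.45 [683.84014318 110.08021455 158.38792773] 54.57537479432973 [-0.37034644  1.01618636 -0.47765517]
[ 256  248  177  123 6199] [327.69333764 309.31859977]
('out', array([681.4, 117.3]), array([675.4, 115.1]), np.float64(34.8))
('in', array([681.4, 110. ]), array([682.5, 110.2]), np.float64(22.0))
```

View pics/w5.png

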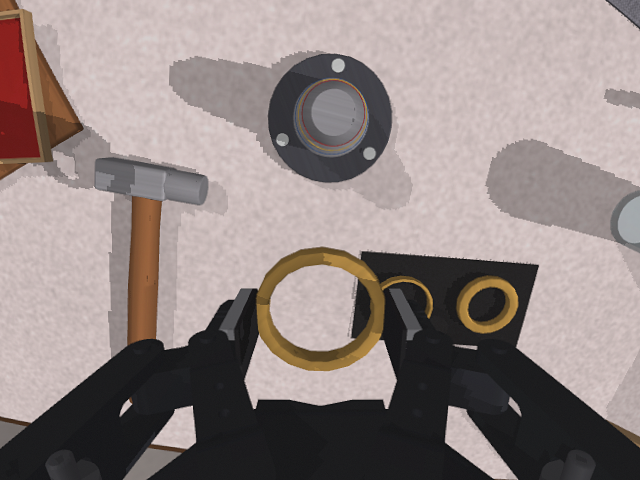

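The held bangle is at (321,308). The mandrel foot is at (330,118) with its nose at (334,113). The mat bangles, one thin and one thick, are untouched. Next I work out the offset from held bangle to mandrel.

Run:
```python
from h import *
s=read_state(); f=snap('wrist'); im=f['image']; zt=s['position'][2]+10.1
hsv=cv2.cvtColor(im,cv2.COLOR_RGB2HSV).astype(int)
m=gold(f); m[:220]=0; m[:,392:]=0; m[250:,384:]=0
for r in ring(f,m,zt): print(r)
# foot
d=(hsv[...,2]<75); d[:45]=0; d[195:]=0; d[:,:255]=0; d[:,405:]=0
c=max(cv2.findContours(d.astype(np.uint8),0,1)[0],key=cv2.contourArea)
h=cv2.convexHull(c)[:,0]; P=onz(f,h,12); c0,r0=circ(P); k=abs(np.linalg.norm(P[:,:2]-c0,axis=1)-r0)<1.5; print('foot',circ(P[k]),k.mean(),f['T'][:3,3])
g=cv2.GaussianBlur(cv2.cvtColor(im,cv2.COLOR_RGB2GRAY),(3,3),0)[60:170,280:390]
H=cv2.HoughCircles(g,cv2.HOUGH_GRADIENT_ALT,1,1,param1=60,param2=.7,minRadius=15,maxRadius=50)
if H is not None:
  for q in H[0]:
    p=q[:2]+[280,60]; print(q, [(z,onz(f,p,z)[0,:2].round(1).tolist()) for z in(90,80,66)])
```

```text
('out', array([770.7,  44.8]), array([772.8,  44. ]), np.float64(5.5))
('out', array([769.5, -37.4]), array([771.8, -39.1]), np.float64(4.4))
('out', array([682.8, 110.9]), array([684.5, 111.1]), np.float64(27.4))
('in', array([681.3, 110.4]), array([682.3, 110.5]), np.float64(21.9))
('out', array([680.5,  33.7]), array([693.4,  30.7]), np.float64(12.6))
foot (array([596.35895133, 105.71341105]), np.float64(48.967052914620794)) 1.0 [612.87772226 100.69034022 301.51823885]
[52.       55.       34.867645] [(90, [597.7, 105.6]), (80, [597.0, 105.9]), (66, [596.0, 106.2])]
[48.       63.       35.764782] [(90, [602.5, 104.0]), (80, [602.0, 104.2]), (66, [601.3, 104.4])]
[57.       57.       39.070797] [(90, [598.4, 108.7]), (80, [597.7, 109.1]), (66, [596.8, 109.6])]
[61.       61.       43.203762] [(90, [600.3, 111.3]), (80, [599.7, 111.8]), (66, [598.9, 112.5])]
[60.      44.      43.51412] [(90, [591.1, 109.3]), (80, [590.0, 109.7]), (66, [588.6, 110.3])]
[52.      41.      42.97571] [(90, [590.1, 104.5]), (80, [589.0, 104.7]), (66, [587.5, 104.9])]
[59.       70.       44.621605] [(9
[... 2006 characters left out ...]
 (66, [596.8, 101.1])]
[52.      41.      23.94888] [(90, [590.1, 104.5]), (80, [589.0, 104.7]), (66, [587.5, 104.9])]
[46.      69.      19.77016] [(90, [606.0, 103.3]), (80, [605.7, 103.5]), (66, [605.2, 103.6])]
[53.       35.       18.922066] [(90, [586.8, 104.6]), (80, [585.6, 104.8]), (66, [583.8, 105.0])]
[58.      76.      20.90857] [(90, [608.9, 110.9]), (80, [608.7, 111.4]), (66, [608.5, 112.1])]
[60.     37.     18.6887] [(90, [587.3, 108.7]), (80, [586.1, 109.1]), (66, [584.4, 109.6])]
[46.       36.       18.644379] [(90, [587.9, 100.7]), (80, [586.7, 100.7]), (66, [585.1, 100.7])]
[57.       57.       19.959103] [(90, [598.4, 108.7]), (80, [597.7, 109.1]), (66, [596.8, 109.6])]
```

Emit:
drive_tool:
  moves:
    - [[-40,-5,0],0]
    - [[-80,-5,0],0]
    - [[-87,-5,-25],0]
    - [[-87,-5,-60],0]
    - [[-87,-5,-64],0]

```text
time: 6.18
position: [595.6, 105.5, 93.9]
ee_rot: [[-0.99, -0.142, -0.003], [-0.142, 0.99, -0.0], [0.003, 0.0, -1.0]]
contact_force: [0.4, 0.1, -1.2]
finger_gap: 54.3
grip_force: 64.0
```

Emit:
drive_tool:
  moves:
    - [[0,0,0],0]
    - [[0,0,0],0]
    - [[0,0,0],0]

```text
time: 6.55
position: [597.9, 104.9, 96.1]
ee_rot: [[-0.99, -0.141, 0.001], [-0.141, 0.99, 0.0], [-0.001, -0.0, -1.0]]
contact_force: [-0.7, -0.5, -0.9]
finger_gap: 54.4
grip_force: 64.0
```

Run:
```python
from h import *
s=read_state(); print(s['time'],s['position'],s['finger_gap'],s['contact_force'])
f=snap('wrist'); im=f['image']
cv2.imwrite('pics/w6.png',cv2.resize(im[230:390,230:410],(720,640-40))[:,:,::-1])
m=gold(f); m[:220]=0; m[390:]=0; m[:,:230]=0;m[:,410:]=0
for r in ring(f,m,s['position'][2]+10.1): print(r)
```

```text
6.55 [597.93480724 104.87854055  96.12712209] 54.41350234806932 [-0.66440497 -0.53489717 -0.91687732]
('out', array([595.4, 105.1]), array([598.6, 105.5]), np.float64(27.4))
('in', array([595.5, 105. ]), array([597. , 105.2]), np.float64(22.3))
('in', array([576. , 103.1]), array([576. , 103.1]), np.float64(12.1))
```

View pics/w6.png

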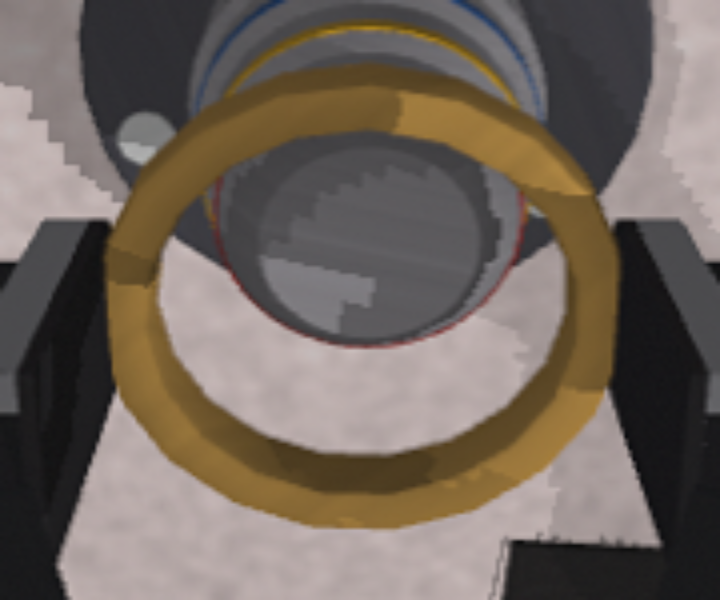

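The nose disc is at about pixel (322.8, 295.5), inside the held ring. I'll convert that to an offset.

Run:
```python
from h import *
f=snap('wrist'); im=f['image']; print(read_state()['position'])
for p in([322.8,295.5],[294.5,296],[351.3,296],[322.8,269],[322.8,322]): print(onz(f,p,90).round(1))
m=gold(f); m[:220]=0; m[390:]=0; m[:,:230]=0;m[:,410:]=0
for r in ring(f,m,read_state()['position'][2]+10.1)[:2]: print(r)
```

```text
[597.68604966 104.81387848  95.73831625]
[[596.2 106.4  90. ]]
[[598.4  93.3  90. ]]
[[594.6 119.7  90. ]]
[[583.  104.5  90. ]]
[[610.1 108.4  90. ]]
('out', array([595.4, 105.1]), array([598.6, 105.5]), np.float64(27.5))
('in', array([595.5, 105.2]), array([596.9, 105.4]), np.float64(22.1))
```

Emit:
drive_tool:
  moves:
    - [[-1,0.7,0],0]
    - [[-1,0.7,-5],0]
    - [[-1,0.7,-10],0]
    - [[-1,0.7,-15],0]
    - [[-1,0.7,-19],0]

```text
time: 7.28
position: [596.3, 105.5, 75.8]
ee_rot: [[-0.99, -0.141, -0.0], [-0.141, 0.99, -0.0], [0.0, 0.0, -1.0]]
contact_force: [0.4, 0.7, -0.5]
finger_gap: 54.8
grip_force: 64.0
```

Emit:
drive_tool:
  moves:
    - [[0,0,-2],0]
    - [[0,0,-4],0]
    - [[0,0,-6],0]
    - [[0,0,-8],0]

```text
time: 7.78
position: [596.5, 105.5, 68.2]
ee_rot: [[-0.99, -0.141, 0.0], [-0.141, 0.99, -0.0], [-0.0, -0.0, -1.0]]
contact_force: [-0.7, -0.2, -1.3]
finger_gap: 54.8
grip_force: 64.0
```

Emit:
drive_tool:
  moves:
    - [[0,0,-1],0]
    - [[0,0,-2],0]
    - [[0,0,-3],0]
    - [[0,0,-4],0]

```text
time: 8.28
position: [596.5, 105.5, 64.2]
ee_rot: [[-0.99, -0.141, 0.0], [-0.141, 0.99, -0.0], [-0.0, -0.0, -1.0]]
contact_force: [0.4, -0.1, -0.3]
finger_gap: 54.8
grip_force: 64.0
```

Emit:
drive_tool:
  moves:
    - [[0,0,-1],0]
    - [[0,0,-2],0]
    - [[0,0,-3],0]
    - [[0,0,-4],0]

```text
time: 8.78
position: [596.5, 105.6, 60.2]
ee_rot: [[-0.99, -0.141, 0.0], [-0.141, 0.99, 0.0], [-0.0, 0.0, -1.0]]
contact_force: [0.6, -0.8, -0.2]
finger_gap: 54.5
grip_force: 64.0
```

Emit:
drive_tool:
  moves:
    - [[0,0,-1],0]
    - [[0,0,-2],0]
    - [[0,0,-3],0]
    - [[0,0,-3],0]

```text
time: 9.28
position: [596.4, 105.5, 57.2]
ee_rot: [[-0.99, -0.141, -0.0], [-0.141, 0.99, -0.0], [0.0, -0.0, -1.0]]
contact_force: [-0.7, 0.6, -0.7]
finger_gap: 54.7
grip_force: 64.0
```

Emit:
drive_tool:
  moves:
    - [[0,0,-0.5],0]
    - [[0,0,-1],0]
    - [[0,0,-1.5],0]
    - [[0,0,-1.5],0]

```text
time: 9.78
position: [596.4, 105.5, 55.7]
ee_rot: [[-0.99, -0.141, -0.0], [-0.141, 0.99, -0.0], [0.0, 0.0, -1.0]]
contact_force: [0.3, -0.2, -1.2]
finger_gap: 54.6
grip_force: 64.1
```

Emit:
drive_tool:
  moves:
    - [[0,0,-0.5],0]
    - [[0,0,-1],0]
    - [[0,0,-1],0]

```text
time: 10.15
position: [596.4, 105.5, 54.7]
ee_rot: [[-0.99, -0.141, -0.0], [-0.141, 0.99, 0.0], [0.0, 0.0, -1.0]]
contact_force: [0.4, -0.4, -1.3]
finger_gap: 54.7
grip_force: 64.1
```

Emit:
drive_tool:
  moves:
    - [[0,0,-0.5],0]
    - [[0,0,-0.5],0]

```text
time: 10.4
position: [596.5, 105.5, 54.3]
ee_rot: [[-0.99, -0.141, 0.0], [-0.141, 0.99, -0.0], [-0.0, -0.0, -1.0]]
contact_force: [0.4, 0.1, -0.1]
finger_gap: 54.2
grip_force: 64.1
```

Emit:
drive_tool:
  moves:
    - [[0,0,-0.5],0]
    - [[0,0,-0.5],0]

```text
time: 10.65
position: [596.5, 105.5, 53.8]
ee_rot: [[-0.99, -0.141, 0.0], [-0.141, 0.99, -0.0], [-0.0, -0.0, -1.0]]
contact_force: [-1.8, -0.3, 1.3]
finger_gap: 54.8
grip_force: 64.3
```

Emit:
drive_tool:
  moves:
    - [[-0.2,0,-0.2],0]
    - [[-0.2,0,-0.2],0]

```text
time: 10.9
position: [596.3, 105.5, 53.7]
ee_rot: [[-0.99, -0.141, 0.0], [-0.141, 0.99, 0.0], [-0.0, -0.0, -1.0]]
contact_force: [-0.1, -0.8, 1.8]
finger_gap: 54.5
grip_force: 64.3
```

Emit:
drive_tool:
  moves:
    - [[0,0,-0.2],0]
    - [[0,0,-0.2],0]

```text
time: 11.15
position: [596.4, 105.5, 53.5]
ee_rot: [[-0.99, -0.141, 0.0], [-0.141, 0.99, 0.0], [-0.0, -0.0, -1.0]]
contact_force: [0.1, -0.3, 3.8]
finger_gap: 54.7
grip_force: 64.5
```

Emit:
drive_tool:
  moves:
    - [[0,0,-0.3],0]
    - [[0,0,-0.3],0]
    - [[0,0,-0.3],0]

```text
time: 11.52
position: [596.4, 105.5, 53.4]
ee_rot: [[-0.99, -0.141, 0.001], [-0.141, 0.99, 0.0], [-0.001, -0.0, -1.0]]
contact_force: [-1.2, -0.5, 6.4]
finger_gap: 54.8
grip_force: 64.9
```

Emit:
drive_tool:
  moves:
    - [[0,0,-0.1],0]
    - [[0,0,-0.1],0]
    - [[0,0,-0.1],0]
    - [[0,0,-0.1],0]
    - [[0,0,-0.1],0]

```text
time: 12.15
position: [596.4, 105.5, 53.4]
ee_rot: [[-0.99, -0.141, 0.001], [-0.141, 0.99, 0.0], [-0.001, -0.0, -1.0]]
contact_force: [-2.2, 0.3, 7.7]
finger_gap: 54.5
grip_force: 65.0
```

Emit:
drive_tool:
  moves:
    - [[0,0,0],0]
    - [[0,0,0],0]
    - [[0,0,0],0]
    - [[0,0,0],0]
    - [[0,0,0],0]

```text
time: 12.78
position: [596.4, 105.5, 53.3]
ee_rot: [[-0.99, -0.141, 0.001], [-0.141, 0.99, 0.0], [-0.001, -0.0, -1.0]]
contact_force: [-1.8, -0.1, 7.0]
finger_gap: 55.0
grip_force: 65.0
```

Run:
```python
from h import *
s=read_state(); print(s['time'],s['position'],s['contact_force'],s['ft_torque'])
f=snap('wrist'); a=f['image'][200:400,210:430]
hsv=cv2.cvtColor(f['image'],cv2.COLOR_RGB2HSV).astype(int)
cv2.imwrite('pics/w7.png',cv2.resize(a,(660,600))[:,:,::-1])
```

```text
12.775 [596.4376558  105.5112728   53.34377656] [-1.77556198 -0.08654241  6.98951531] [-0.03501776  0.28455879 -0.01118528]
```

View pics/w7.png

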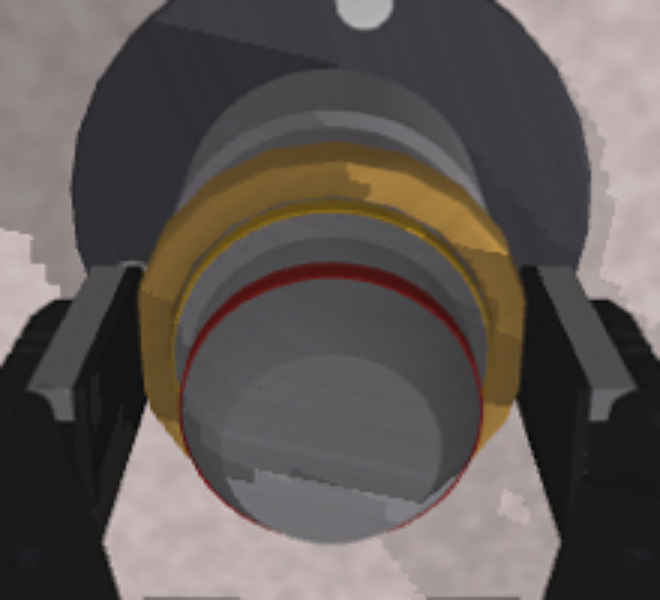

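The yellow band shows just above the seated bangle, and the red band is higher up. It has been held at about 7 N for over a second, so the size is yellow. Lift off.

Emit:
drive_tool:
  moves:
    - [[0,0,0],0]
    - [[0,0,0],0]
    - [[0,0,1],0]
    - [[0,0,3],0]
    - [[0,0,6],0]

```text
time: 13.45
position: [596.0, 105.5, 58.9]
ee_rot: [[-0.99, -0.141, -0.001], [-0.141, 0.99, 0.0], [0.001, 0.0, -1.0]]
contact_force: [0.5, 0.2, -1.3]
finger_gap: 54.5
grip_force: 64.0
```

Emit:
drive_tool:
  moves:
    - [[0,0,8],0]
    - [[0,0,16],0]
    - [[0,0,25],0]
    - [[0,0,40],0]
    - [[0,0,60],0]

```text
time: 14.08
position: [596.1, 105.5, 120.0]
ee_rot: [[-0.99, -0.141, -0.0], [-0.141, 0.99, -0.0], [0.0, -0.0, -1.0]]
contact_force: [-0.2, -0.1, -0.2]
finger_gap: 54.5
grip_force: 64.0
```

Emit:
drive_tool:
  moves:
    - [[0,0,30],0]
    - [[-10,-20,45],0]
    - [[-30,-60,45],0]
    - [[-50,-105,45],0]
    - [[-70,-150,45],0]

```text
time: 14.7
position: [524.7, -46.3, 164.3]
ee_rot: [[-0.99, -0.141, -0.0], [-0.141, 0.99, -0.0], [0.0, -0.0, -1.0]]
contact_force: [0.7, -0.4, -1.1]
finger_gap: 54.3
grip_force: 64.0
```

Emit:
drive_tool:
  moves:
    - [[-20,-45,0],0]
    - [[-40,-90,0],0]
    - [[-60,-135,0],0]
    - [[-80,-180,0],0]
    - [[-100,-225,0],0]

```text
time: 15.32
position: [424.5, -271.1, 164.3]
ee_rot: [[-0.99, -0.14, 0.0], [-0.14, 0.99, -0.0], [-0.0, -0.0, -1.0]]
contact_force: [0.4, -0.2, -0.7]
finger_gap: 54.3
grip_force: 64.0
```

Emit:
drive_tool:
  moves:
    - [[-25,-50,0],0]
    - [[-25,-55,0],0]
    - [[-25,-55,0],0]
    - [[-25,-55,0],0]

```text
time: 15.82
position: [401.4, -323.5, 164.1]
ee_rot: [[-0.99, -0.142, -0.0], [-0.142, 0.99, 0.0], [-0.0, 0.0, -1.0]]
contact_force: [-0.5, 0.3, -1.4]
finger_gap: 54.4
grip_force: 64.0
```

Run:
```python
from h import *
s=read_state(); print(s['time'],s['position'],s['contact_force'],s['finger_gap'])
f=snap('wrist','pics/w8.png'); hsv=cv2.cvtColor(f['image'],cv2.COLOR_RGB2HSV).astype(int)
```

```text
15.825 [ 401.3807244  -323.53559882  164.09954298] [-0.51045271  0.28323138 -1.44827656] 54.368636189127464
```

View pics/w8.png

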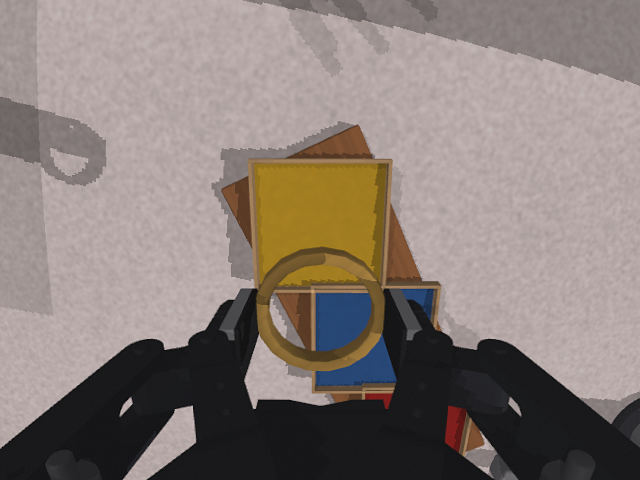

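The yellow tray's rim has corners near (250,159), (391,160), (388,289) and (255,288), centred at about (321,222), and it is square to the tool.

Run:
```python
from h import *
f=snap('wrist'); P=onz(f,[[250,159],[391,160],[388,289],[255,288],[321,222]],20); print(P.round(1),P[:4].mean(0))
```

```text
[[ 353.2 -387.3   20. ]
 [ 337.7 -273.9   20. ]
 [ 449.8 -254.    20. ]
 [ 465.9 -372.9   20. ]
 [ 397.  -322.8   20. ]] [ 401.65689965 -322.02581761   20.        ]
```

Emit:
drive_tool:
  moves:
    - [[0,1,-40],0]
    - [[0,1,-80],0]
    - [[0,1,-115],0]
    - [[0,1,-135],0]
    - [[0,1,-145],0]

```text
time: 16.55
position: [401.2, -322.6, 18.2]
ee_rot: [[-0.99, -0.142, -0.001], [-0.142, 0.99, 0.001], [0.001, 0.001, -1.0]]
contact_force: [-0.3, 0.2, -0.9]
finger_gap: 54.2
grip_force: 64.0
```

Emit:
drive_tool:
  moves:
    - [[0,0,-2],0]
    - [[0,0,-4],0]
    - [[0,0,-5.5],0]
    - [[0,0,-6],0]
    - [[0,0,-6],0]

```text
time: 17.18
position: [401.3, -323.6, 13.1]
ee_rot: [[-0.99, -0.141, 0.0], [-0.141, 0.99, -0.0], [-0.0, -0.0, -1.0]]
contact_force: [-0.0, 0.1, -0.6]
finger_gap: 54.4
grip_force: 64.0
```

Emit:
drive_tool:
  moves:
    - [[0,0,-0.5],0]
    - [[0,0,-0.5],0]

```text
time: 17.42
position: [401.3, -323.5, 12.5]
ee_rot: [[-0.99, -0.141, 0.0], [-0.141, 0.99, 0.0], [-0.0, 0.0, -1.0]]
contact_force: [0.1, 0.6, -1.1]
finger_gap: 54.4
grip_force: 64.0
```

Emit:
drive_tool:
  moves:
    - [[0,0,-0.5],0]
    - [[0,0,-0.5],0]

```text
time: 17.68
position: [401.3, -323.5, 12.2]
ee_rot: [[-0.99, -0.141, 0.0], [-0.141, 0.99, -0.0], [-0.0, -0.0, -1.0]]
contact_force: [-1.7, 1.1, 4.7]
finger_gap: 54.7
grip_force: 64.6
```

Contact with the tray floor, so release.

Emit:
drive_tool:
  moves:
    - [[0,0,0],0]
    - [[0,0,0],0]
    - [[0,0,0],0]
    - [[0,0,0],0]
  jaw: 0.2

```text
time: 18.18
position: [401.3, -323.5, 11.9]
ee_rot: [[-0.99, -0.141, -0.0], [-0.141, 0.99, 0.0], [0.0, 0.0, -1.0]]
contact_force: [-0.4, 0.6, 0.2]
finger_gap: 68.5
grip_force: 0.0
```

Emit:
drive_tool:
  moves:
    - [[0,0,5],0]
    - [[0,0,20],0]
    - [[0,0,60],0]
    - [[60,0,110],0]
    - [[60,0,110],0]

```text
time: 18.8
position: [464.0, -324.3, 124.9]
ee_rot: [[-0.99, -0.142, 0.004], [-0.142, 0.99, -0.003], [-0.003, -0.004, -1.0]]
contact_force: [-0.7, 0.2, -1.0]
finger_gap: 68.6
grip_force: 0.0
```

Emit:
drive_tool:
  moves:
    - [[0,0,0],0]
    - [[0,0,0],0]

```text
time: 19.05
position: [460.3, -323.1, 121.3]
ee_rot: [[-0.99, -0.141, -0.001], [-0.141, 0.99, 0.001], [0.001, 0.001, -1.0]]
contact_force: [0.0, 0.1, 0.2]
finger_gap: 68.6
grip_force: 0.0
```

Run:
```python
from h import *
s=read_state(); print(s['time'],s['position'],s['contact_force'],s['finger_gap'])
f=snap('wrist'); g=snap('top')
cv2.imwrite('pics/w9.png',np.hstack([f['image'][0:400,120:520],cv2.resize(g['image'][80:340,140:540],(400,260))[:,:,:] if 0 else cv2.resize(g['image'][80:380,140:540],(400,400))])[:,:,::-1])
```

```text
19.05 [ 460.3199004  -323.12700419  121.30215991] [0.04354375 0.11579405 0.16091917] 68.605671916963
```

View pics/w9.png

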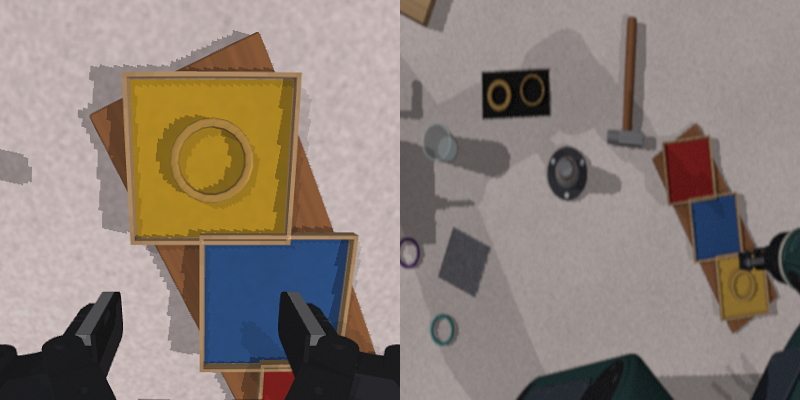

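The bangle lies flat in the middle of the yellow tray, at about (211,160) in the left half. Everything else is where it was.

```bash
python3 -c "
from cell import *
print(sign_off())"
```

```text
the job is handed in; nothing more can be done
None
```

The bangle sized as yellow (46 mm bore): I seated it on the mandrel, held it there at about 7 N for over a second, then released it flat near the middle of the yellow tray, with nothing else touched, and handed the job in at about 19 s.

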